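# Set the probe depth on a sample changer

### The arm

A 7-joint arm with a two-finger parallel gripper is mounted at the origin on a cart in front of the work surface, level with it; the furniture and walls round the work are solid. World frame = base frame: x ahead of the robot, y to its left, z up, the work surface at z = 0. Lengths are in m, angles in rad, forces in N, time in s.
With the tool pointing down it reaches from about 0.425 to 0.925 m from the base axis. Payload 6.8 kg.
Tool frame: the origin (TCP) lies between the finger pads; the fingertips stand 8 mm ahead of it and the grasp point (between the pads) lies 11 mm behind it (tip_extent is the distance from the TCP to the fingertips, in m); z points along the fingers, y is the direction in which the jaws open and shut (so a half turn about z gives the same grasp; the last joint's range is limited). The gripper opens to 85 mm and grips with 20 to 120 N. Pads are 22 mm wide; open, the fingers measure 114 mm over their backs; the gripper's body (76 mm by 85 mm) begins 54 mm behind the grasp point. The pads swing forward as they close: fully open they stand 13 mm farther back than shut.
Start: joints at [-1.337, 0.477, 0.022, 1.555, -0.011, 1.109, -0.083], TCP at [0.226, 0.636, 0.239] pointing down, gripper open.
Joint ranges: [-2.96, 2.96], [-0.34, 2.1], [-1.41, 1.46], [0.24, 2.44], [-1.37, 4.51], [0.17, 1.92], [-2.96, 2.96]. Speed limits (rad/s): [2.39, 2.39, 3.14, 3.14, 3.14, 3.14, 3.14].

### API

Orientations are given as [roll, pitch, yaw] about the fixed x, y, z axes, in that order (R = Rz(yaw) Ry(pitch) Rx(roll)).
In Python, from plant import * gives the robot as it stands. Calls block until the motion is done:
- move_pose(position, orientation): joint-space move of the TCP to a pose.
- movel(position, v=0.15, attitude=None): straight line of the TCP; attitude=None keeps the orientation; v is the mean speed in m/s.
- movej(angles): joint-space move.
- gripper_to(opening, grip_force=None): finger opening in m; grip_force is the grip in N (None keeps the last); returns when the fingers have stopped.
- hold(seconds).
- solve_ik(position, orientation): joint angles nearest the present ones, or None.
- camera(name): name is "scene" or "top" or "wrist"; returns a dict with "image" (400x640x3 uint8, red, green, blue), "fx", "fy", "cx", "cy" (pixels), "eye" and "orientation" of the camera in the world; the wrist camera has in their place "mount" (4x4, takes a point from camera to tool coordinates, whose origin is the TCP and whose axes are the flange's). Camera axes: x right, y down, z forward; pixel columns grow to the right and rows downward; lengths in m; the calibration is good to about 2 mm. A picture is of the moment at which its call begins: read the wrist's pose just before it. There is no depth.
A pose or a line that the arm cannot do raises IKError and nothing moves.
- job_done(): hands the job in, once; it reports no verdict.
Readings, each from a call of its own:
- read_time_s(): time.
- read_q(): joint angles.
- read_qvel(): joint speeds.
- read_tau(): joint torques, N m.
- read_ee_pos(): TCP position.
- read_tcp_rot(): TCP orientation.
- read_contact_force(): force on the tool from outside, world axes, zero at the start.
- read_moment(): the same for the moment, N m.
- read_width(): finger opening in m.
Only numpy, scipy, OpenCV 4.12 (cv2) and the standard library are available. Lean on these libraries where they do the work, as an engineer would, in place of code of your own. Each camera call takes 0.05 s, during which the arm holds its last target.

### The job

Set the sampling depth for the open glass beaker on the small white sample changer: push the blue carousel round a quarter turn until it clicks in with the beaker under the depth probe, press the probe's black cap down, without forcing it, until the rod rests on the bottom of the beaker, then swing the orange clamp lever over to its stop to lock the rod there. Leave the two white pots standing in their seats and do not disturb the things around.

Things in the scene. Friction and masses are not known exactly. Their poses are not given: they have to be found in the camera images.
- changer: Sample changer, fixed. Origin: carousel axis, on the worktop; +x points to its column, 128 mm off. Round base, radius 88 mm, 10 mm high; on it 45 deg left of +x a roller housing to 20 mm, 70 to 86 mm out. Probe axis at (58, 0) mm. Head arm over it: 30 mm wide, x 20 to 146 mm, 135 to 160 mm above the worktop. Column 20 mm thick, top at 190 mm.
- carousel (a joint): Blue carousel turning about the changer's z axis; rad, positive anticlockwise from above, 0 at the start. Past halfway a sprung roller pulls it to the next quarter turn (2 N at the rim breaks it out). Four round lobes, radius 42 mm, centres 58 mm out, start along the changer's +x, +y, -x, -y; edge 17 to 30 mm above the worktop. Gaps between lobes, 55 mm wide at 85 mm out, take a finger to push a lobe's side.
- beaker: Open glass beaker, loose, 54 mm wide, 70 mm high, wall 3 mm, floor 2.3 mm thick; origin under its centre, z up. It stands on the carousel's left (+y) or right (-y) lobe, 30 mm above the worktop, inside a raised ring 60 mm wide and 6 mm high.
- pot_a: Closed white pot with a white lid, loose, 41 mm wide, 42 mm high; origin under its centre. Stands on the lobe opposite the beaker. The lobe under the probe starts empty.
- pot_b: A second such pot, on the near (-x) lobe.
- probe: Depth probe: graduated upright rod 8 mm thick that slides in the head, with a black foot 10 mm wide; origin at the middle of the foot's lower face, 116 to 128 mm above the worktop at the start. About 2 N on the cap moves it down and it stays where it is left; its own stop is 30.5 mm above the worktop. Once clamped it takes about 10 N to shift.
- probe_cap (a point): Top centre of the black round push cap on the rod: 30 mm wide, 19 mm high, its top 167 mm above the foot's lower face.
- clamp_lever (a joint): Orange clamp lever on top of the head, swings level about an upright axis at (43, 0) mm of the changer; rad, 0 open (arm points 45 deg to the right of the changer's -x), grows clockwise from above to its stop at 1.57, locked (45 deg to the left). It stiffens from about 0.4, needs some 6 N at the arm, and stays.
- lever_end (a point): Centre of the ball at the lever arm's end, 15 mm thick, 52 mm from the lever's axis, 181 mm above the worktop. The arm is 10 mm thick and slopes down to 166 mm at its axis.
- headspace_vial: Clear vial with a grey cap, 22 mm wide, 62 mm high, loose on the worktop; bystander, origin under its centre.
- mouse: Black computer mouse, 112 x 62 x 36 mm, loose; bystander, origin under its centre.
Not all that is in view belongs to the job. What is shaped like the beaker but purple or red is not meant.

How it is judged:
By the outcome, as a careful person would: the job done as asked, in the order asked, and still so for the second after the job is handed in, with the robot touching nothing.
It also fails if it takes over 51 s, if anything falls off the work surface, if the arm or the gripper's body presses on something with over 40 N, if the wrist force passes 120 N, or if a joint passes its speed limit or range.

## Working session

There is one attempt and no reset: what is moved stays moved. The work goes in short steps, each a Python script; the robot and the scene stay as the last script left them, time stands still between calls to the robot, and variables do not carry over. Pictures are saved under pics/ and viewed, and the job is handed in when it is done.

```bash
ls; mkdir -p pics; python3 - <<'E'
from plant import *
import cv2
for n in ["scene","top","wrist"]:
    c=camera(n); cv2.imwrite(f"pics/{n}0.png",c["image"][:,:,::-1])
    print(n,{k:v for k,v in c.items() if k!="image"})
print(read_time_s(),read_ee_pos(),read_tcp_rot(),read_contact_force(),read_width())
E
```

```text
pics
scene {'fx': 490.0862113370696, 'fy': 490.0862113370696, 'cx': 320.51861213506595, 'cy': 198.76150838660556, 'eye': array([-0.34675569, -0.50769631,  0.63925793]), 'orientation': array([-1.96936518, -0.00811225, -1.12170387])}
top {'fx': 362.28457659341535, 'fy': 362.28457659341535, 'cx': 316.07232340705235, 'cy': 201.61774150156128, 'eye': array([ 0.46553919, -0.05879716,  1.08946633]), 'orientation': array([-3.01760844, -0.00646239, -1.58586767])}
wrist {'fx': 322.88453590906425, 'fy': 322.88453590906425, 'cx': 314.26115114499703, 'cy': 199.2750260800292, 'mount': array([[-5.06188204e-04, -9.56821845e-01, -2.90674560e-01,
         7.44841707e-02],
       [ 9.99999481e-01, -2.27305983e-04, -9.93195313e-04,
        -5.47858671e-04],
       [ 8.84238906e-04, -2.90674912e-01,  9.56821464e-01,
        -1.34116262e-01],
       [ 0.00000000e+00,  0.00000000e+00,  0.00000000e+00,
         1.00000000e+00]])}
0.15 [0.2261299  0.63557714 0.23857314] [-3.14029526e+00  9.63099843e-05  2.79979622e+00] [0.00196177 0.66321827 1.06356265] 0.08533665005992164
```

View pics/scene0.png

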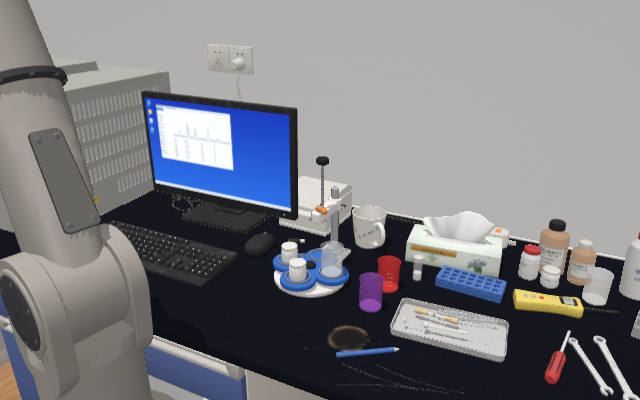

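View pics/top0.png

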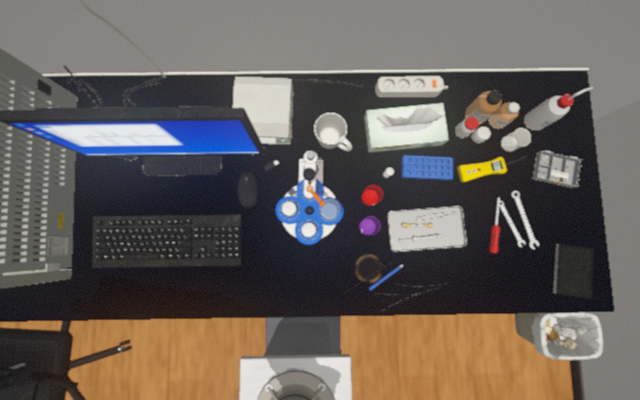

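```bash
python3 - <<'E'
import cv2
a=cv2.imread("pics/top0.png")[135:255,225:405]; cv2.imwrite("pics/topc.png",cv2.resize(a,None,fx=4.4,fy=4.4,interpolation=cv2.INTER_CUBIC))
a=cv2.imread("pics/scene0.png")[140:320,230:450]; cv2.imwrite("pics/scenec.png",cv2.resize(a,None,fx=3.3,fy=3.3,interpolation=cv2.INTER_CUBIC))
E
```

```text
(no output)
```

View pics/topc.png

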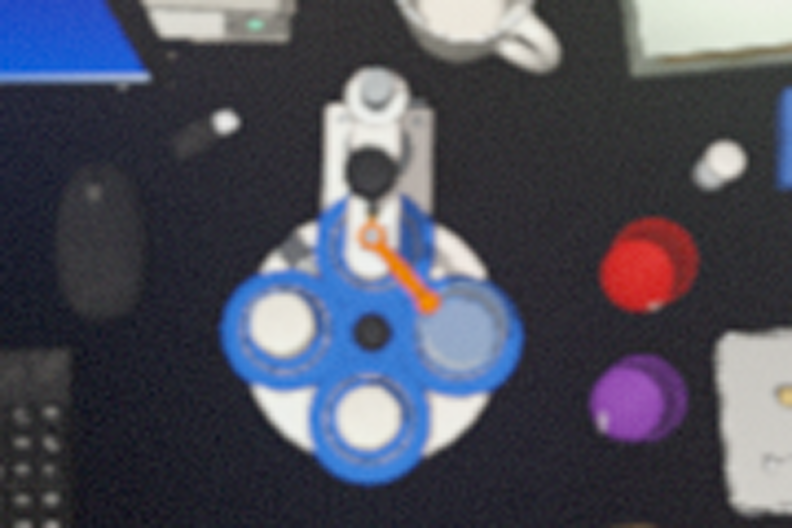

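View pics/scenec.png

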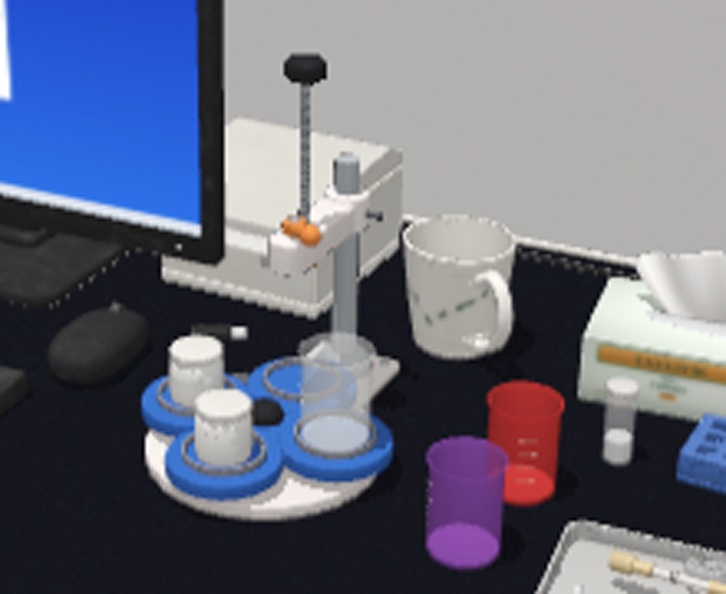

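```bash
cat > h.py <<'E'
import numpy as np, cv2
from scipy.spatial.transform import Rotation as R
def rot(o): return R.from_euler('xyz',o).as_matrix()
CAL={'scene':dict(f=490.0862,cx=320.5186,cy=198.7615,eye=np.array([-0.34675569,-0.50769631,0.63925793]),R=rot([-1.96936518,-0.00811225,-1.12170387])),
'top':dict(f=362.28458,cx=316.07232,cy=201.61774,eye=np.array([0.46553919,-0.05879716,1.08946633]),R=rot([-3.01760844,-0.00646239,-1.58586767]))}
def proj(c,P):
    p=(np.atleast_2d(P)-c['eye'])@c['R']; return np.c_[c['cx']+c['f']*p[:,0]/p[:,2],c['cy']+c['f']*p[:,1]/p[:,2]]
def back(c,uv,z):
    d=c['R']@np.array([(uv[0]-c['cx'])/c['f'],(uv[1]-c['cy'])/c['f'],1]); return c['eye']+d*(z-c['eye'][2])/d[2]
E
python3 - <<'E'
from h import *
from scipy.optimize import minimize
t=CAL['top']
print("hub",back(t,(309.5,210.2),.04),"cap",back(t,(225+371/4.4,135+171/4.4),.289),"col",back(t,(225+377/4.4,135+90/4.4),.19))
print("monitor",[back(t,p,z).round(2) for p,z in [((262,152),.12),((262,152),.3),((75,155),.12),((20,120),.4),((225,108),.4)]])
print("mouse",back(t,(247,190),.03),"mug",back(t,(332,130),.1))
ims={n:cv2.imread(f"pics/{n}0.png") for n in('top','scene')}
S=4
masks={}
for n,im in ims.items():
    h=cv2.cvtColor(cv2.resize(im,None,fx=S,fy=S,interpolation=cv2.INTER_LINEAR),cv2.COLOR_BGR2HSV)
    m=cv2.inRange(h,(100,130,90),(120,255,255))
    k=np.zeros_like(m); b=(265,170,350,255) if n=='top' else (265,240,355,300)
    k[b[1]*S:b[3]*S,b[0]*S:b[2]*S]=255
    masks[n]=m&k
cv2.imwrite("pics/m.png",np.hstack([masks['top'][680:1020,1060:1400],masks['scene'][940:1220,1060:1420][:280].copy().repeat(1,0) if 0 else cv2.resize(masks['scene'][960:1200,1060:1420],(360,340))]))
a=np.linspace(0,2*np.pi,40,endpoint=False)
# outline extremes: compare model hull with hull of blue mask (convex hulls) 
def model(n,v):
    P=[]
    for k in range(4):
        c=v[:2]+.058*np.array([np.cos(v[2]+k*np.pi/2),np.sin(v[2]+k*np.pi/2)])
        for z in(.017,.030): P.append(np.c_[c[0]+.042*np.cos(a),c[1]+.042*np.sin(a),0*a+z])
    pts=[(proj(CAL[n],p)*S+ (S-1)/2) for p in P]
    return pts
def iou(n,v):
    hm=np.zeros(masks[n].shape,np.uint8)
    pts=model(n,v)
    for i in range(0,8,2):
        cv2.fillConvexPoly(hm,cv2.convexHull(np.vstack(pts[i:i+2]).astype(np.float32)).astype(np.int32),255)
    # use only outer hull
    f=cv2.convexHull(np.argwhere(hm)[:,::-1].astype(np.int32)); 
    A=np.zeros_like(hm);cv2.fillConvexPoly(A,f,255)
    g=cv2.convexHull(np.argwhere(masks[n])[:,::-1].astype(np.int32)); B=np.zeros_like(hm);cv2.fillConvexPoly(B,g,255)
    return (A&B>0).sum()/(A|B>0).sum()
for ns in(['top'],['scene'],['top','scene']):
    r=minimize(lambda v:-sum(iou(n,v) for n in ns)/len(ns),[0.445,-.04,0.0],method='Nelder-Mead',options=dict(initial_simplex=[[.445,-.04,0],[.455,-.04,0],[.445,-.03,0],[.445,-.04,.15]],maxiter=80))
    print(ns,r.x,r.fun)
E
```

```text
hub [ 0.57131823 -0.04804422  0.04      ] cap [ 0.62828717 -0.05123962  0.289     ] col [ 0.69597905 -0.05437864  0.19      ]
monitor [array([0.73, 0.08, 0.12]), array([0.68, 0.05, 0.3 ]), array([0.72, 0.59, 0.12]), array([0.72, 0.51, 0.4 ]), array([0.74, 0.11, 0.4 ])]
mouse [0.63496483 0.13595352 0.03      ] mug [ 0.79179812 -0.11507523  0.1       ]
['top'] [ 0.56935698 -0.04682422 -1.61099814] -0.9643713117560573
['scene'] [ 0.57480437 -0.04045666 -1.62070571] -0.9019260777418078
['top', 'scene'] [ 0.57060728 -0.04493583 -1.6079596 ] -0.9185275171337843
```

View pics/m.png

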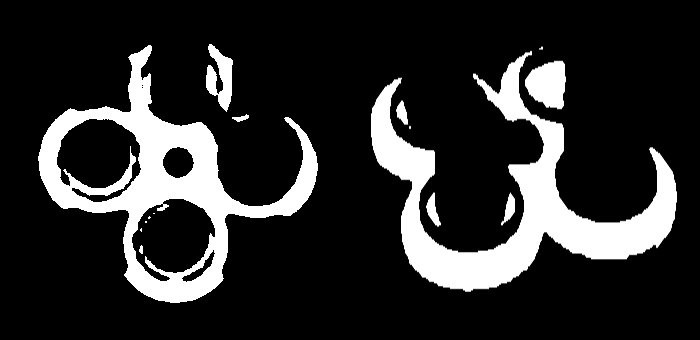

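```bash
cat >> h.py <<'E'
O=np.array([.570,-.047]); YAW=-.045
def W(x,y,z): 
    c,s=np.cos(YAW),np.sin(YAW); return np.array([O[0]+c*x-s*y,O[1]+s*x+c*y,z])
def Pol(r,deg,z,c=(0,0)): return W(c[0]+r*np.cos(np.radians(deg)),c[1]+r*np.sin(np.radians(deg)),z)
DN=[np.pi,0,np.pi]
E
python3 - <<'E'
from plant import *
from h import *
for nm,p in [("gapA hi",Pol(.087,135,.2)),("gapA",Pol(.087,135,.025)),("gapB",Pol(.087,234,.025)),("cap",W(.058,0,.32)),("caplo",W(.058,0,.205)),("lev",Pol(.055,-110,.18,(.043,0))),("lev2",Pol(.055,120,.18,(.043,0)))]:
    print(nm,p.round(3),[None if (q:=solve_ik(p,[np.pi,0,y])) is None else q.round(2) for y in (np.pi,2.8)])
E
```

```text
gapA hi [0.511 0.017 0.2  ] [array([-0.53,  0.27,  0.45,  2.01, -0.15,  0.9 ,  1.57]), array([-0.57,  0.27,  0.49,  2.01, -0.16,  0.9 ,  1.24])]
gapA [0.511 0.017 0.025] [array([-0.29,  0.54,  0.17,  2.1 , -0.18,  0.51,  1.58]), array([-0.33,  0.54,  0.22,  2.11, -0.23,  0.52,  1.28])]
gapB [ 0.516 -0.115  0.025] [array([-0.12,  0.57,  0.28,  2.07, -0.3 ,  0.54,  1.94]), array([-0.2 ,  0.58,  0.38,  2.07, -0.4 ,  0.55,  1.7 ])]
cap [ 0.628 -0.05   0.32 ] [array([-0.48,  0.38,  0.63,  1.6 , -0.24,  1.23,  1.76]), array([-0.5 ,  0.39,  0.66,  1.6 , -0.25,  1.23,  1.44])]
caplo [ 0.628 -0.05   0.205] [array([-0.39,  0.47,  0.51,  1.73, -0.26,  1.01,  1.78]), array([-0.42,  0.48,  0.55,  1.73, -0.29,  1.01,  1.46])]
lev [ 0.592 -0.1    0.18 ] [array([-0.39,  0.47,  0.61,  1.83, -0.33,  0.94,  1.93]), array([-0.42,  0.48,  0.65,  1.83, -0.35,  0.95,  1.62])]
lev2 [ 0.588 -0.     0.18 ] [array([-0.42,  0.42,  0.41,  1.85, -0.21,  0.91,  1.65]), array([-0.46,  0.42,  0.46,  1.85, -0.23,  0.92,  1.34])]
```

```bash
python3 - <<'E'
from plant import *
from h import *
t=read_time_s()
move_pose(Pol(.087,135,.20),DN)
print(read_time_s()-t)
gripper_to(0.0)
print(read_time_s()-t,read_width(),read_ee_pos(),read_tcp_rot(),read_contact_force(),read_q().round(2))
for n in ("wrist","top","scene"):
    c=camera(n); cv2.imwrite(f"pics/{n}1.png",c["image"][:,:,::-1])
E
```

```text
2.4250000000000003
3.1917 -1.4837113885143158e-05 [0.5113035  0.01722134 0.19999461] [ 3.14157964e+00 -7.69343848e-06 -3.14158400e+00] [ 0.15131501  0.50300753 -0.88075712] [-0.53  0.27  0.45  2.01 -0.15  0.9   1.57]
```

View pics/wrist1.png

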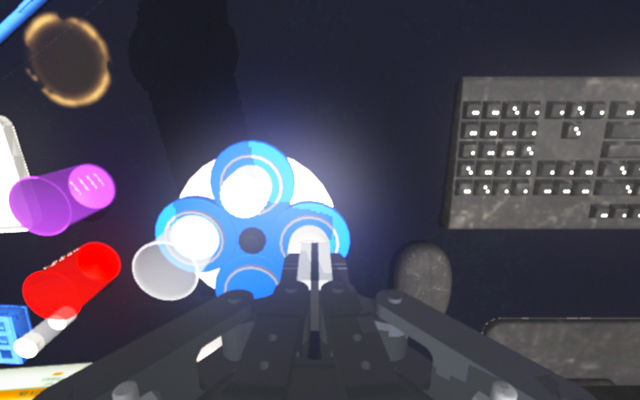

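View pics/scene1.png

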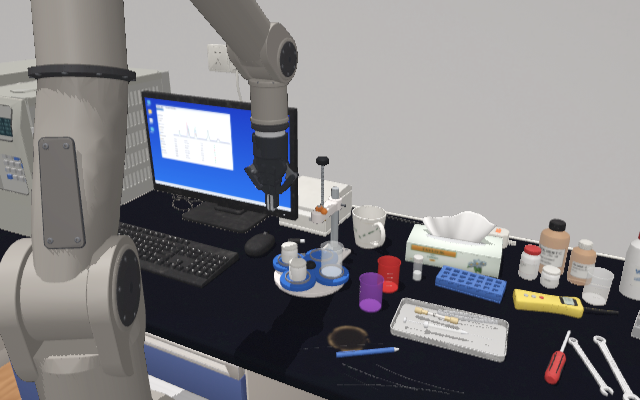

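```bash
python3 - <<'E'
from plant import *
from h import *
p=read_ee_pos();Rm=rot(read_tcp_rot())
M=camera("wrist"); m=M['mount']
d=Rm@m[:3,:3]@np.array([(252-M['cx'])/M['fx'],(239-M['cy'])/M['fy'],1]); e=p+Rm@m[:3,3]
for z in(.03,.04): print(e+d*(z-e[2])/d[2])
for f in range(135,240,15):
    y=np.pi+np.radians(f-180); q=solve_ik(Pol(.087,f,.025),[np.pi,0,y]); print(f,None if q is None else q.round(2))
E
```

```text
[ 0.5714369  -0.04716486  0.03      ]
[ 0.56700651 -0.04505927  0.04      ]
135 [-0.49  0.57  0.42  2.12 -0.44  0.54  1.05]
150 [-0.44  0.55  0.39  2.15 -0.41  0.51  1.31]
165 [-0.37  0.53  0.36  2.17 -0.38  0.5   1.59]
180 [-0.31  0.53  0.33  2.17 -0.36  0.49  1.87]
195 [-0.24  0.53  0.31  2.16 -0.33  0.5   2.15]
210 [-0.18  0.54  0.28  2.13 -0.3   0.51  2.43]
225 [-0.1   0.55  0.23  2.09 -0.24  0.52  2.67]
```

```bash
python3 - <<'E'
from plant import *
from h import *
def att(f): return [np.pi,0,np.pi+np.radians(min(f,215)-180)]
t=read_time_s()
move_pose(Pol(.087,135,.10),att(135))
F0=read_contact_force(); print(F0.round(1))
movel(Pol(.087,135,.025),v=.1)
print(read_contact_force()-F0,read_ee_pos())
for f in range(142,189,8):
    movel(Pol(.087,f,.025),v=.05,attitude=att(f))
    F=read_contact_force()-F0; print(f,F.round(1),round(read_time_s()-t,2))
    if np.linalg.norm(F)>20: break
c=camera("top"); cv2.imwrite("pics/top2.png",c["image"][:,:,::-1])
c=camera("scene"); cv2.imwrite("pics/scene2.png",c["image"][:,:,::-1])
def crop(n,b,s):
    a=cv2.imread(f"pics/{n}.png")[b[1]:b[3],b[0]:b[2]]; return cv2.resize(a,None,fx=s,fy=s,interpolation=cv2.INTER_CUBIC)
A=crop("top2",(250,140,370,260),3.3);B=crop("scene2",(250,150,370,310),2.5)
cv2.imwrite("pics/c2.png",np.hstack([cv2.resize(A,(396,400)),cv2.resize(B,(300,400))]))
E
```

```text
[-0.3  0.7  0.9]
[ 0.6919117   0.49502607 -1.0632478 ] [0.51176712 0.01714236 0.02546491]
142 [ 0.1  0.1 -0.1] 1.89
150 [ 0.5  1.2 -0.1] 2.28
158 [-0.2 -0.2 -1. ] 2.68
166 [-0.1 -0.1 -1.4] 3.07
174 [-0.6 -0.8 -1.3] 3.46
182 [ 0.5 -0.7 -1. ] 3.85
```

View pics/c2.png

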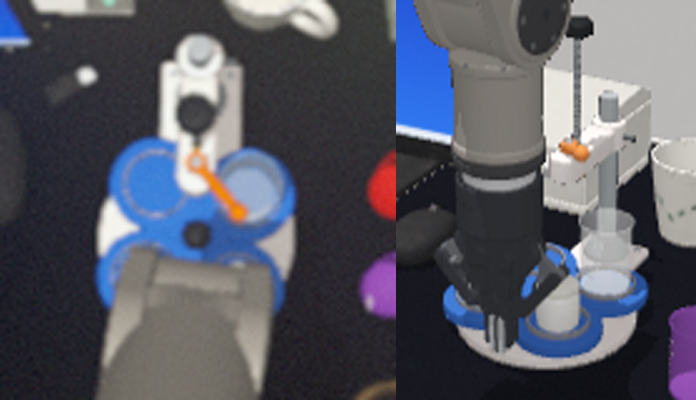

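```bash
python3 - <<'E'
from plant import *
from h import *
def att(f): return [np.pi,0,np.pi+np.radians(min(f,212)-180)]
t=read_time_s(); F0=read_contact_force()
for f in (188,194,200,207,214,221,228,233):
    movel(Pol(.087,f,.025),v=.045,attitude=att(f))
    F=read_contact_force()-F0; print(f,F.round(1),round(read_time_s()-t,2))
    if np.linalg.norm(F)>20: break
hold(.2)
c=camera("top"); cv2.imwrite("pics/top3.png",c["image"][:,:,::-1])
c=camera("scene"); cv2.imwrite("pics/scene3.png",c["image"][:,:,::-1])
def crop(n,b,s):
    a=cv2.imread(f"pics/{n}.png")[b[1]:b[3],b[0]:b[2]]; return cv2.resize(a,None,fx=s,fy=s,interpolation=cv2.INTER_CUBIC)
A=crop("top3",(250,140,370,260),3.3);B=crop("scene3",(250,150,370,310),2.5)
cv2.imwrite("pics/c3.png",np.hstack([cv2.resize(A,(396,400)),cv2.resize(B,(300,400))]))
print(read_time_s())
E
```

```text
188 [-0.5  0.   0.6] 0.35
194 [ 0.3  0.4 -0. ] 0.7
200 [0.6 0.2 0.1] 1.05
207 [-0.1 -2.8 -0.6] 1.43
214 [-0.4 -1.5  0.2] 1.82
221 [0.3 1.2 0.2] 2.2
228 [ 0.9  0.4 -0.1] 2.58
233 [0.  0.1 0.7] 2.9
10.6917
```

View pics/c3.png

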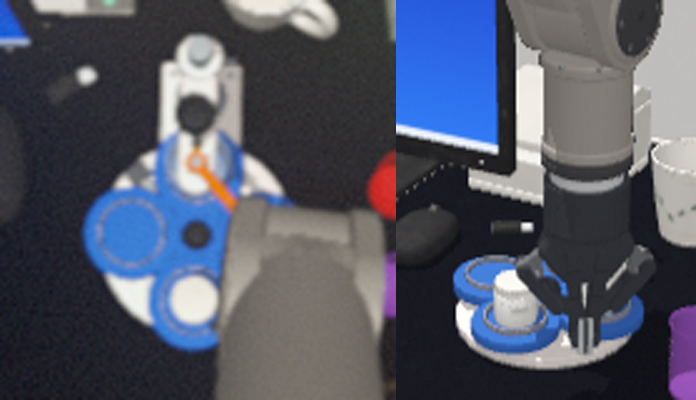

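```bash
python3 - <<'E'
from plant import *
from h import *
movel(Pol(.100,231,.09),v=.15)
p=Pol(.100,231,.30); p[0]-=.03
move_pose(p,DN)
hold(.1)
pp=read_ee_pos();print(pp,read_tcp_rot())
for n in("top","scene","wrist"):
    c=camera(n); cv2.imwrite(f"pics/{n}4.png",c["image"][:,:,::-1])
def crop(n,b,s):
    a=cv2.imread(f"pics/{n}.png")[b[1]:b[3],b[0]:b[2]]; return cv2.resize(a,None,fx=s,fy=s,interpolation=cv2.INTER_CUBIC)
A=crop("top4",(250,140,370,260),3.3);B=crop("scene4",(250,150,370,310),2.5)
cv2.imwrite("pics/c4.png",np.hstack([cv2.resize(A,(396,400)),cv2.resize(B,(300,400))]))
print(read_time_s())
E
```

```text
[ 0.47293402 -0.12141093  0.29772566] [ 3.14153462 -0.00407428 -3.14025885]
12.3917
```

View pics/c4.png

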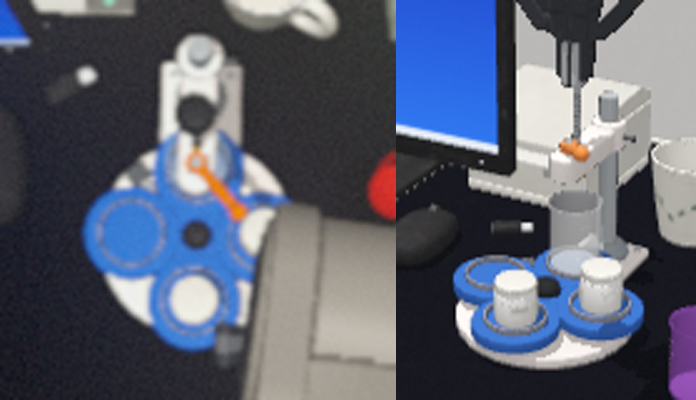

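View pics/wrist4.png

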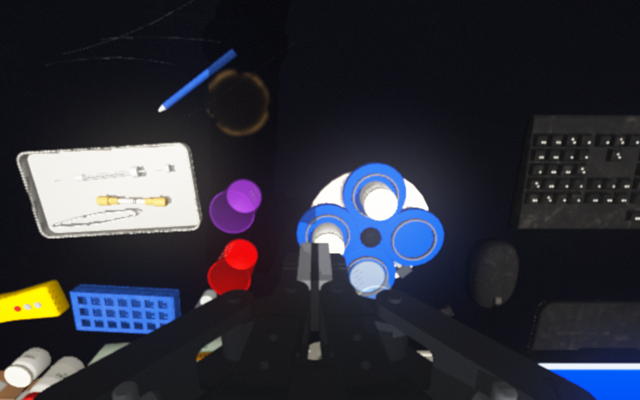

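```bash
python3 - <<'E'
from h import *
ms=[]
for k in (0,4):
    h=cv2.cvtColor(cv2.resize(cv2.imread(f"pics/top{k}.png"),None,fx=4,fy=4),cv2.COLOR_BGR2HSV)
    ms.append(cv2.inRange(h,(100,130,90),(120,255,255)))
for nm,(x0,y0,x1,y1) in dict(left=(265,185,296,230),near=(290,217,322,250)).items():
    for m in ms:
        w=m[y0*4:y1*4,x0*4:x1*4]; c=max(cv2.findContours(w,0,2)[0],key=cv2.contourArea)
        hull=cv2.convexHull(c); x,y,ww,hh=cv2.boundingRect(hull); print(nm,x/4+x0,y/4+y0,(x+ww)/4+x0,(y+hh)/4+y0)
E
```

```text
left 274.5 196.5 296.0 223.25
left 274.5 196.25 296.0 223.25
near 290.0 217.0 322.0 245.75
near 290.0 217.0 322.0 245.75
```

```bash
cat >> h.py <<'E'
def avgF(read,hold,n=5):
    L=[]
    for _ in range(n): L.append(read()); hold(.01)
    return np.mean(L,0)
E
python3 - <<'E'
from plant import *
from h import *
t=read_time_s()
movel([.50,-.10,.335],v=.25)
movel(W(.058,0,.330),v=.2)
c=camera("scene"); cv2.imwrite("pics/scene5.png",c["image"][:,:,::-1])
F0=avgF(read_contact_force,hold); print(F0.round(2),read_time_s()-t, read_ee_pos())
movel(W(.058,0,.270),v=.08)
F=avgF(read_contact_force,hold)-F0; print(F.round(2),read_ee_pos(),read_time_s()-t)
c=camera("scene"); cv2.imwrite("pics/scene6.png",c["image"][:,:,::-1])
A=[cv2.imread(f"pics/scene{k}.png")[130:280,260:380] for k in(5,6)]
cv2.imwrite("pics/c6.png",cv2.resize(np.hstack(A),None,fx=3.3,fy=3.3,interpolation=cv2.INTER_CUBIC))
E
```

```text
[-0.04 -0.31  0.11] 1.2750000000000004 [ 0.62689886 -0.05083134  0.330204  ]
[0.08 0.54 0.08] [ 0.62776303 -0.04951577  0.27003009] 2.2165999999999997
```

View pics/c6.png

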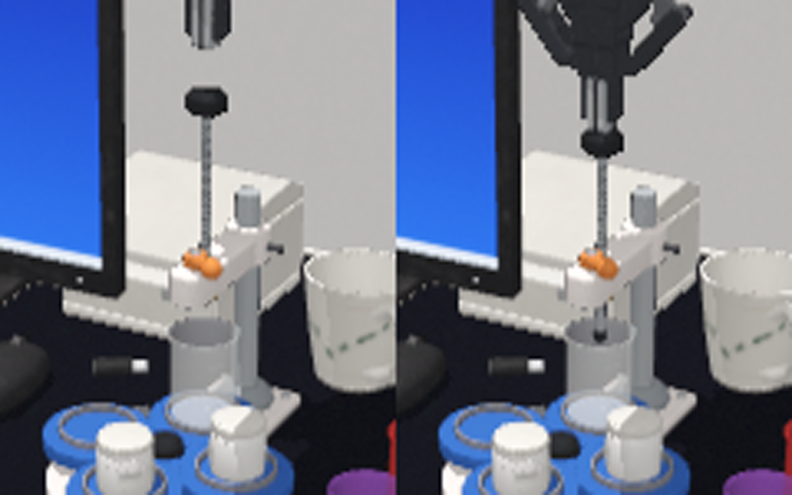

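```bash
python3 - <<'E'
from plant import *
from h import *
t=read_time_s()
print(tip_extent if 'tip_extent' in globals() else None)
F0=avgF(read_contact_force,hold)
movel(W(.058,0,.213),v=.06)
F=avgF(read_contact_force,hold,4)-F0; print(F.round(2),read_ee_pos().round(4),round(read_time_s()-t,2))
z=.213
while z>.2045:
    z-=.0005
    movel(W(.058,0,z),v=.02)
    F=avgF(read_contact_force,hold,5)-F0; print(round(z,4),F.round(2),read_ee_pos()[2].round(4),round(read_time_s()-t,2))
    if F[2]>3.0: break
c=camera("scene"); cv2.imwrite("pics/scene7.png",c["image"][:,:,::-1])
cv2.imwrite("pics/c7.png",cv2.resize(c["image"][130:280,260:380,::-1],None,fx=4,fy=4,interpolation=cv2.INTER_CUBIC))
print(read_time_s())
E
```

```text
0.008
[-0.21  0.5   0.84] [ 0.6275 -0.0496  0.2129] 1.17
0.2125 [ 0.15 -0.12  0.4 ] 0.2125 1.47
0.212 [-0.38  0.17  1.76] 0.2121 1.76
0.2115 [-0.69  0.32  2.66] 0.2116 2.05
0.211 [-0.59 -0.11  2.4 ] 0.211 2.34
0.2105 [-0.64 -0.23  2.67] 0.2105 2.63
0.21 [-0.23  0.18  1.96] 0.21 2.93
0.2095 [-0.84  0.03  2.37] 0.2095 3.22
0.209 [-0.27  0.07  2.01] 0.209 3.51
0.2085 [-0.14  0.15  2.13] 0.2085 3.8
0.208 [-0.15  0.25  2.34] 0.208 4.09
0.2075 [-0.37 -0.01  2.36] 0.2075 4.38
0.207 [-0.67  0.15  3.6 ] 0.2071 4.68
19.3833
```

View pics/c7.png

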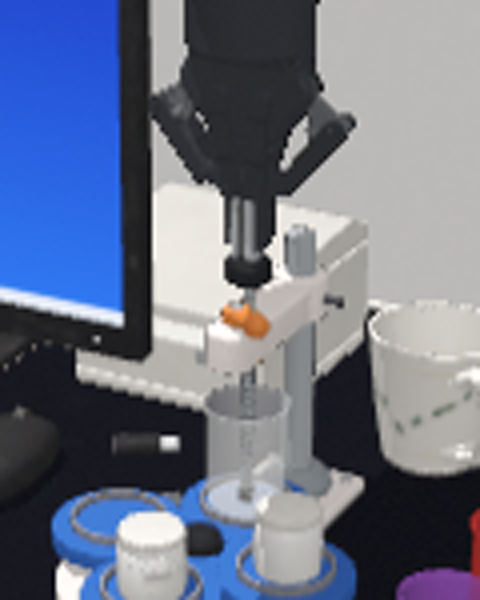

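```bash
python3 - <<'E'
from plant import *
from h import *
F0=avgF(read_contact_force,hold,6); print(F0.round(2))
z=.207
while z>.2060:
    z-=.0002
    movel(W(.058,0,z),v=.01)
    F=avgF(read_contact_force,hold,8); print(round(z,4),F.round(2),read_ee_pos()[2].round(4))
    if F[2]>5.5: break
print(read_time_s())
E
```

```text
[-0.29  0.25  3.39]
0.2068 [-0.75  0.17  5.36] 0.2071
0.2066 [-1.21 -0.13  6.17] 0.207
20.0667
```

```bash
python3 - <<'E'
from plant import *
from h import *
def att(f): return [np.pi,0,np.pi+np.radians(min(f,205)-180)]
C=(.043,0); r=.050; Z=.179
t=read_time_s()
movel(W(.058,0,.235),v=.08)
move_pose(Pol(.056,272,.235,C),att(272))
movel(Pol(.056,272,Z,C),v=.1)
F0=avgF(read_contact_force,hold,5)
print(F0.round(2),read_ee_pos(),read_time_s()-t)
for f in (266,260,254,248,242,236,230,224,218,212,206,200,195,190):
    movel(Pol(r,f,Z,C),v=.05,attitude=att(f))
    F=avgF(read_contact_force,hold,2)-F0
    tg=np.array([np.sin(np.radians(f)+YAW),-np.cos(np.radians(f)+YAW),0])
    print(f,F.round(1),round(-F@tg,1),round(read_time_s()-t,2))
    if np.linalg.norm(F)>16: break
c=camera("scene"); cv2.imwrite("pics/scene8.png",c["image"][:,:,::-1])
d=camera("top"); cv2.imwrite("pics/top8.png",d["image"][:,:,::-1])
cv2.imwrite("pics/c8.png",cv2.resize(np.hstack([c["image"][130:280,260:380,::-1],d["image"][130:280,250:370,::-1]]),None,fx=3.3,fy=3.3,interpolation=cv2.INTER_CUBIC))
print(read_time_s())
E
```

```text
[-0.32 -0.38  0.11] [ 0.6129819  -0.10486239  0.17967015] 1.8000000000000007
266 [ 0.   0.7 -0.2] -0.1 2.13
260 [ 0.2  0.6 -0.3] 0.0 2.41
254 [ 0.5  0.7 -0.3] 0.3 2.68
248 [-0.5  0.  -0.5] -0.4 2.96
242 [0.  0.1 0.7] -0.0 3.23
236 [ 0.2  0.4 -0. ] -0.1 3.51
230 [0.4 0.3 0. ] 0.1 3.78
224 [ 0.7  0.9 -1.1] -0.3 4.06
218 [0.3 0.8 0.2] -0.5 4.33
212 [ 1.4 -0.7  0.6] 1.3 4.61
206 [ 2.8 -1.2 -0.3] 2.2 4.88
200 [ 3.2 -1.6 -0.5] 2.5 5.16
195 [ 0.8 -0.2  0.2] 0.3 5.43
190 [ 0.3 -0.9  1. ] 0.9 5.69
25.8583
```

View pics/c8.png

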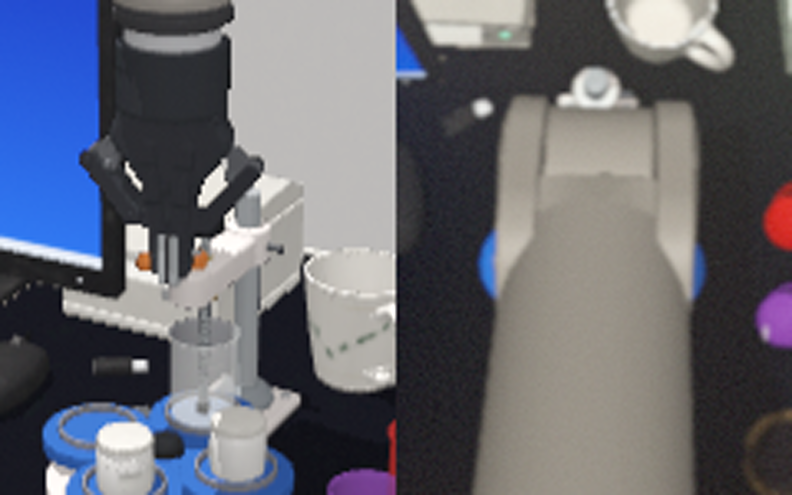

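```bash
python3 - <<'E'
from plant import *
from h import *
def att(f): return [np.pi,0,np.pi+np.radians(min(f,205)-180)]
C=(.043,0); r=.050; Z=.179
t=read_time_s()
F0=np.array([-.32,-.38,.11])
for f in list(range(186,165,-4))+list(range(165,140,-1)):
    movel(Pol(r,f,Z,C),v=.04,attitude=att(f))
    F=avgF(read_contact_force,hold,2)-F0
    tg=np.array([np.sin(np.radians(f)+YAW),-np.cos(np.radians(f)+YAW),0])
    print(f,F.round(1),round(-F@tg,1),round(read_time_s()-t,2))
    if -F@tg>10 or np.linalg.norm(F)>16: break
c=camera("scene"); cv2.imwrite("pics/scene9.png",c["image"][:,:,::-1])
cv2.imwrite("pics/c9.png",cv2.resize(c["image"][130:280,260:380,::-1],None,fx=4,fy=4,interpolation=cv2.INTER_CUBIC))
print(read_time_s(),read_ee_pos(),Pol(r,f,Z,C))
E
```

```text
186 [ 0.  -3.3  0.1] 3.3 0.27
182 [-0.1  0.5 -0.1] -0.5 0.53
178 [-0.1  0.5  0.4] -0.4 0.8
174 [-0.3 -0.7  0.6] 0.7 1.07
170 [-1.8 -2.7  0.9] 3.1 1.33
166 [0.7 0.1 0.2] -0.3 1.6
165 [-0.1  0.5 -0.7] -0.4 1.87
164 [0.1 0.  0. ] -0.0 2.13
163 [0.5 0.3 0.2] -0.4 2.4
162 [0.4 0.1 0.4] -0.2 2.67
161 [ 0.   0.5 -0.6] -0.5 2.93
160 [-0.4  0.4 -0. ] -0.2 3.2
159 [ 0.1  0.5 -0.4] -0.5 3.47
158 [0.7 0.  0.1] -0.3 3.73
157 [-0.4 -0.3 -0. ] 0.4 4.0
156 [-1.8 -2.6 -0.2] 3.1 4.27
155 [-2.2 -4.6  1.3] 5.1 4.53
154 [-3.6 -5.9  2.2] 6.9 4.8
153 [-4.5 -6.6  3.5] 8.0 5.07
152 [-7.  -7.7  4.6] 10.2 5.33
31.2417 [ 0.56803406 -0.02632928  0.17878745] [ 0.56990974 -0.02349857  0.179     ]
```

View pics/c9.png

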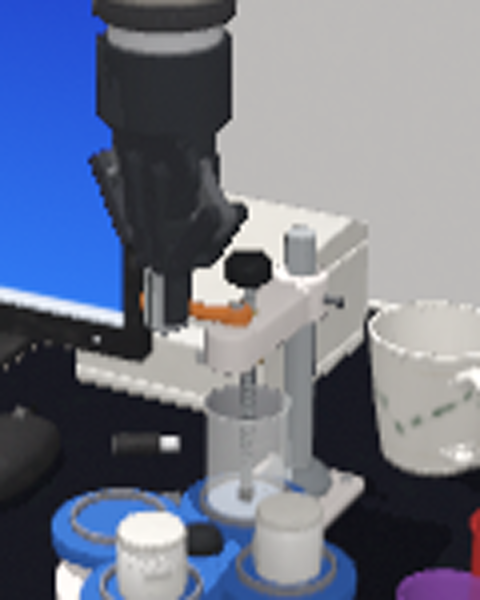

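```bash
python3 - <<'E'
from plant import *
from h import *
C=(.043,0)
p=read_ee_pos()
movel(Pol(.062,182,.179,C),v=.1)
q=Pol(.062,182,.26,C); q[0]-=.03
movel(q,v=.25)
move_pose([.47,-.20,.30],DN)
hold(.1)
for n in("top","scene"):
    c=camera(n); cv2.imwrite(f"pics/{n}10.png",c["image"][:,:,::-1])
def crop(n,b,s):
    a=cv2.imread(f"pics/{n}.png")[b[1]:b[3],b[0]:b[2]]; return cv2.resize(a,None,fx=s,fy=s,interpolation=cv2.INTER_CUBIC)
cv2.imwrite("pics/c10.png",np.hstack([crop("top10",(260,140,360,250),4),crop("scene10",(260,135,360,245),4)]))
print(read_time_s())
E
```

```text
33.1667
```

View pics/c10.png

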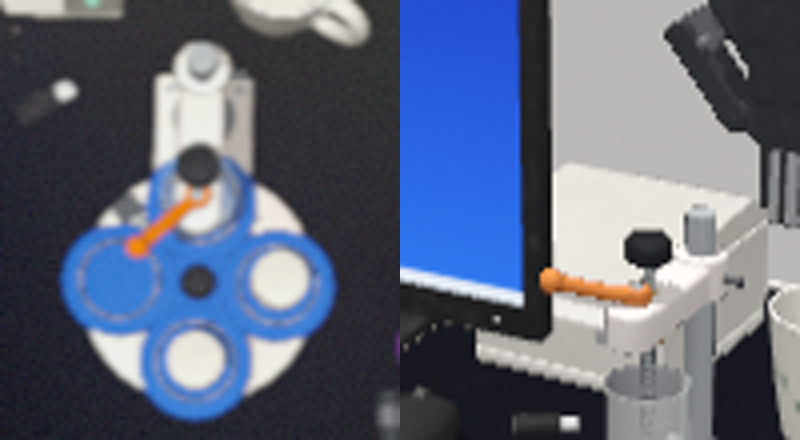

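```bash
python3 - <<'E'
from h import *
im=cv2.imread("pics/top10.png"); h=cv2.cvtColor(im,cv2.COLOR_BGR2HSV)
m=cv2.inRange(h,(4,150,120),(16,255,255)); m[:160]=0;m[230:]=0;m[:,:270]=0;m[:,345:]=0
ys,xs=np.nonzero(m); print(len(xs),xs.min(),xs.max(),ys.min(),ys.max())
vx,vy,_,_=cv2.fitLine(np.c_[xs,ys].astype(np.float32),cv2.DIST_L2,0,.01,.01).ravel(); print(vx,vy)
t=CAL['top']
c=proj(t,[W(.043,0,.166)])[0]; print("axis px",c)
for a in (120,125,130,135,140): print(a,proj(t,[Pol(.052,a,.181,(.043,0))])[0])
b=back(t,(294.25,201.75),.181); 
for ax in (W(.043,0,0),back(t,(260+200/4,140+198/4),.168)):
    d=b-ax; print(b,np.degrees(np.arctan2(d[1],d[0])-YAW),np.hypot(d[0],d[1]))
E
```

```text
44 292 308 190 203
0.77288455 -0.6345467
axis px [309.07433043 189.23851204]
120 [290.86834957 197.91235681]
125 [291.77398006 199.44107567]
130 [292.81220888 200.88617892]
135 [293.97521476 202.23639592]
140 [295.25417745 203.48116834]
[ 0.57910615 -0.01125103  0.181     ] 134.5111552838328 0.05065448113138834
[ 0.57910615 -0.01125103  0.181     ] 131.88958823206357 0.051799292290277535
```

```bash
python3 - <<'E'
from h import *
t=CAL['scene']
for z in(.195,.1993,.203): print(z,proj(t,[W(.058,0,z),W(.058,0,z-.019)]).round(1).tolist())
im=cv2.imread("pics/scene10.png").astype(int); print(im[185:206,322].sum(1))
for n in ("scene7","scene9","scene10"):
    print(n,cv2.imread(f"pics/{n}.png").astype(int)[236:262,322].sum(1))
cv2.imwrite("pics/c11.png",np.hstack([cv2.resize(cv2.imread(f"pics/{n}.png")[180:275,290:360],None,fx=5,fy=5,interpolation=cv2.INTER_CUBIC) for n in("scene9","scene10")]))
E
```

```text
0.195 [[323.4, 195.2], [323.3, 202.5]]
0.1993 [[323.4, 193.5], [323.4, 200.9]]
0.203 [[323.5, 192.1], [323.4, 199.5]]
[687 687 687 685 683 683 686 465 146 147 158 156 149 114  94  90  83 359
 402 354 385]
scene7 [468 459 441 462 420 428 437 412 458 476 477 478 481 482 482 484 391 433
 375 457 579 601 599 550 411 324]
scene9 [470 461 446 463 422 430 465 427 462 479 480 482 483 485 486 485 391 376
 353 460 582 602 600 491 356 315]
scene10 [467 456 440 460 418 426 462 421 457 474 476 478 477 479 481 482 388 433
 375 455 576 598 594 546 410 324]
```

View pics/c11.png

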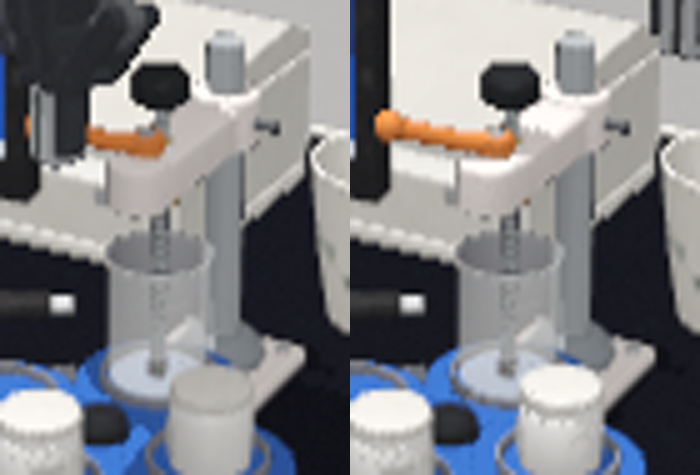

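View pics/scene10.png

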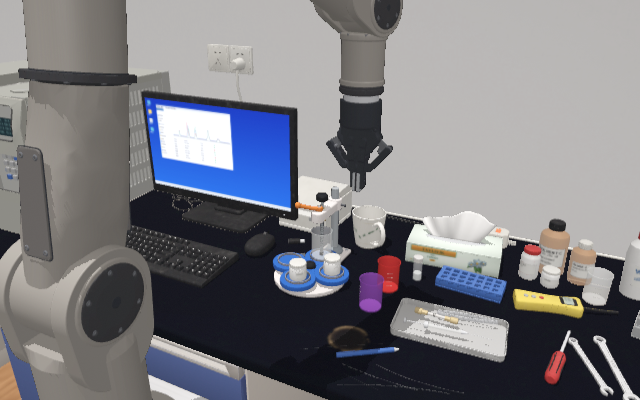

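```bash
python3 - <<'E'
from plant import *
job_done(); print(read_time_s())
E
```

```text
the job is handed in; nothing more can be done
the job is handed in; nothing more can be done
```

The job is done and handed in at about 33 s of the 51 s allowed. No result was reported back.

- **Carousel:** I pushed it a quarter turn anticlockwise. In the top view afterwards, the lobe outlines match the start to within 0.25 px, so it has clicked in with the beaker under the probe.
- **Probe:** I pressed the cap down until the tool stalled at 207.0 mm, against 207.3 mm expected for the beaker floor. The force rose to about 6 N, up from about 2 N while sliding. That is about 1.5 mm above the rod's own stop.
- **Clamp lever:** I swung it until the resistance rose to about 10 N. In the top image it stands at about 134.5° (132° if I take the pivot from the image), against 135° at the stop.
- **Last check:** The final scene picture shows the foot at the same place as when it was pressed. Both pots are still in their seats, the mouse and vial look unmoved, and the arm is clear of everything.

One reading disagreed with the description. Most of the forces I read after each small step of the lever swing were between 0 and 3 N, not the 6 N stated. I relied on the rise at the end and the final pictures to confirm it had reached the stop.

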